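# Tamp the cold bricks level in the cooling tray

## Task

Two of the blue cold bricks in the cooling tray have lodged high between their neighbours, so a plate would rock on them. With the hand tamper, not with the gripper itself, press them down level with the others and keep tamping until the whole bed has packed down onto the stop under it and gives no more under a firm press of about 20 newtons, without cracking a shell. Then stand the tamper upright on the bench beside the tray, let go of it, and leave the bottles and the tip box alone.

Things in the scene. Friction and masses are not known exactly. Their poses are not given: they have to be found in the camera images.
- tray: cooling tray: off-white open foam box, grey band at the rim, fixed; origin: centre of underside. 178 (x) x 228 (y) x 92 mm high, inside 150 x 200 mm. Six bricks stand in it in two rows along its y, 'near' at tray x = -37 mm, 'far' at +37 mm; in each row the mid brick has lodged about 14 mm too high between right and left ones lying too close together
- tray_rim (a point): centre of the tray's open top, level with the rim, 92 mm above the tray's underside. Below, the bricks stand on one grey liner board, a stiff sliding fit in the tray: it starts 36 to 40 mm above the tray's underside, goes down 6 to 22 mm (how far cannot be seen) to a hard stop, stays level, and stays where it is left
- tamper: hand tamper standing upright on the bench, 0.26 to 0.34 kg: flat aluminium sole 60 (its x) x 56 (y) mm, sprung: gives 1 mm at about 17 N, 2 mm at 29 N, hits its stop at 5 mm. Steel stem; black flat-sided handle 42 (x) x 22 (y) mm from 60 to 125 mm above the sole's underside: grasp it across its y. Origin: centre of the sole's underside (the pressing face), z up
- bottle_pink: bystander: bottle with pink contents, 48 mm wide, 104 mm high; origin centre of underside
- bottle_amber: bystander: brown amber bottle, 41 mm wide, 94 mm high; origin centre of underside
- tip_box: bystander: pipette tip box with clear lid, 108 x 138 x 88 mm; origin centre of underside
- brick_near_right: right brick of the near row: hard blue shell, 70 (x) x 60 (y) x 34 mm, 15 mm 45-degree bevels on long edges, flat top 54 x 30 mm; origin: centre of underside. Cracks above 40 N. Lies flat on the liner board, slides along the row; pushed aside as the mid brick goes down
- brick_near_mid: mid brick of the near row: hard blue shell, 70 (x) x 60 (y) x 34 mm, 15 mm 45-degree bevels on long edges, flat top 54 x 30 mm; origin: centre of underside. Cracks above 40 N. Starts lodged on its neighbours' bevels. Pressed on its centre (some 2 to 12 N) it wedges them apart, gives 10 mm, drops 4 mm onto the board; 4 to 9 N moves the board
- brick_near_left: left brick of the near row: hard blue shell, 70 (x) x 60 (y) x 34 mm, 15 mm 45-degree bevels on long edges, flat top 54 x 30 mm; origin: centre of underside. Cracks above 40 N. Lies flat on the liner board, slides along the row; pushed aside as the mid brick goes down
- brick_far_right: right brick of the far row: hard blue shell, 70 (x) x 60 (y) x 34 mm, 15 mm 45-degree bevels on long edges, flat top 54 x 30 mm; origin: centre of underside. Cracks above 40 N. Lies flat on the liner board, slides along the row; pushed aside as the mid brick goes down
- brick_far_mid: mid brick of the far row: hard blue shell, 70 (x) x 60 (y) x 34 mm, 15 mm 45-degree bevels on long edges, flat top 54 x 30 mm; origin: centre of underside. Cracks above 40 N. Starts lodged on its neighbours' bevels. Pressed on its centre (some 2 to 12 N) it wedges them apart, gives 10 mm, drops 4 mm onto the board; 4 to 9 N moves the board
- brick_far_left: left brick of the far row: hard blue shell, 70 (x) x 60 (y) x 34 mm, 15 mm 45-degree bevels on long edges, flat top 54 x 30 mm; origin: centre of underside. Cracks above 40 N. Lies flat on the liner board, slides along the row; pushed aside as the mid brick goes down
Things that resemble listed ones, but are neither listed nor needed, are in the scene too. What is shaped like the tamper but purple is not meant. Leave any yellow look-alike of the brick_near_mid alone.

How it is judged (in metres and radians):
On the way:
1. all six bricks lie flat and level (undersides within 3.5 mm of that of the near right brick) while the tamper presses on one of them with more than 15 N (z of brick_near_right in the frame of tray between 0.013 and 0.035 m and angle between each of brick_near_right, brick_near_mid, brick_near_left, brick_far_right, brick_far_mid, brick_far_left's own z axis and vertical below 0.06 rad and z of brick_near_mid in the frame of brick_near_right between -0.0035 and 0.0035 m and z of brick_near_left in the frame of brick_near_right between -0.0035 and 0.0035 m and z of brick_far_right in the frame of brick_near_right between -0.0035 and 0.0035 m and z of brick_far_mid in the frame of brick_near_right between -0.0035 and 0.0035 m and z of brick_far_left in the frame of brick_near_right between -0.0035 and 0.0035 m and (contact force between tamper and brick_near_right above 15 N or contact force between tamper and brick_near_mid above 15 N or contact force between tamper and brick_near_left above 15 N or contact force between tamper and brick_far_right above 15 N or contact force between tamper and brick_far_mid above 15 N or contact force between tamper and brick_far_left above 15 N)), for 0.2 s.
At the end, for the whole second after the job is handed in: All six bricks lie at rest in the tray, undersides within 3.5 mm of that of the near right brick, which is 13 to 35 mm above the underside of the tray, tilted less than 0.06 rad; the tamper stands upright (within 0.1 rad) at rest on the bench, its face within 6 mm of the bench top (z of brick_near_right in the frame of tray between 0.013 and 0.035 m and angle between each of brick_near_right, brick_near_mid, brick_near_left, brick_far_right, brick_far_mid, brick_far_left's own z axis and vertical below 0.06 rad and z of brick_near_mid in the frame of brick_near_right between -0.0035 and 0.0035 m and z of brick_near_left in the frame of brick_near_right between -0.0035 and 0.0035 m and z of brick_far_right in the frame of brick_near_right between -0.0035 and 0.0035 m and z of brick_far_mid in the frame of brick_near_right between -0.0035 and 0.0035 m and z of brick_far_left in the frame of brick_near_right between -0.0035 and 0.0035 m and linear speed of each of brick_near_right, brick_near_mid, brick_near_left, brick_far_right, brick_far_mid, brick_far_left, tamper below 0.02 m/s and height (world z) of tamper below 0.006 m and angle between tamper's own z axis and vertical below 0.1 rad); the robot touches nothing.
It fails at once if a brick is pressed by the tamper with more than 40 N (contact force between tamper and brick_near_right above 40 N or contact force between tamper and brick_near_mid above 40 N or contact force between tamper and brick_near_left above 40 N or contact force between tamper and brick_far_right above 40 N or contact force between tamper and brick_far_mid above 40 N or contact force between tamper and brick_far_left above 40 N).
It fails at once if the robot itself (fingers, hand or arm) pushes on a brick (contact force between any of the fingers, the arm and brick_near_right above 1.5 N or contact force between any of the fingers, the arm and brick_near_mid above 1.5 N or contact force between any of the fingers, the arm and brick_near_left above 1.5 N or contact force between any of the fingers, the arm and brick_far_right above 1.5 N or contact force between any of the fingers, the arm and brick_far_mid above 1.5 N or contact force between any of the fingers, the arm and brick_far_left above 1.5 N).
It fails at once if the pink bottle is moved more than 30 mm or tipped over (distance of bottle_pink from where it was at the start of the episode above 0.03 m or angle between bottle_pink's own z axis and vertical above 0.4 rad).
It fails at once if the amber bottle is moved more than 30 mm or tipped over (distance of bottle_amber from where it was at the start of the episode above 0.03 m or angle between bottle_amber's own z axis and vertical above 0.4 rad).
It fails at once if the tip box is moved more than 30 mm or tipped over (distance of tip_box from where it was at the start of the episode above 0.03 m or angle between tip_box's own z axis and vertical above 0.4 rad).
It also fails if it takes over 54 s, if anything falls off the work surface, if the arm or the gripper's body presses on something with over 40 N, if the wrist force passes 120 N, or if a joint passes its speed limit or range.

## Robot

A 7-joint arm with a two-finger parallel gripper is mounted at the origin on a cart in front of the work surface, level with it; the furniture and walls round the work are solid. World frame = base frame: x ahead of the robot, y to its left, z up, the work surface at z = 0. Lengths are in m, angles in degrees, forces in N, time in s.
With the tool pointing down it reaches from about 0.4 to 0.75 m from the base axis. Payload 19.5 kg.
Tool frame: the origin (TCP) lies midway between the tips of the shut fingers; the grasp point (between the pads) lies 19 mm behind it (robot.grip_depth is the distance from the TCP to the grasp point, in m); z points along the fingers, y is the line along which they close (so a half turn about z gives the same grasp; the last joint's range is limited). The gripper opens to 85 mm and grips with 20 to 120 N. Pads are 22 mm wide; open, the fingers measure 114 mm over their backs; the gripper's body (76 mm by 85 mm) begins 54 mm behind the grasp point. The pads swing forward as they close: fully open they stand 13 mm farther back than shut.
Start: joints at [65.735, 40.479, -1.581, 85.061, 1.261, 54.483, -4.326], TCP at [0.214, -0.534, 0.231] pointing down, gripper open.
Joint ranges: [-155.06, 155.06], [-18.47, 123.98], [-90, 86.84], [0, 140.48], [-83.41, 263.41], [0, 116], [-161.91, 161.91]. Speed limits (degrees/s): [108.29, 108.29, 147.25, 147.25, 172.46, 172.46, 172.46].

## Interface

Orientations are given as [roll, pitch, yaw] about the fixed x, y, z axes, in that order (R = Rz(yaw) Ry(pitch) Rx(roll)).
In Python, from workcell import robot, optics gives the robot as it stands. The module is installed in compiled form; this text tells all that it offers.
- The arm moves only by the shell command python3 -m crank 'ROWS' [FORCE]. ROWS is JSON, a list that holds one entry, the list of rows, each a list of 7 numbers: the turn, a rotation vector about the tool's x, y, z in units of pi rad (1.0 is pi rad), then the shift along the tool's x, y, z in units of 0.2 m (1.0 is 0.2 m), then the closure, from 0 (fully open) to 1 (shut). A call has 1 to 8 rows; each row is the pose to reach, as a shift and turn from the pose commanded when the call began, along the tool's axes at that moment, turning the shorter way round; what a row does not reach only later rows make up. A row lasts 1/10 s, in which the tool goes at most 50 mm and 8.59 degrees, less where a joint would pass 70% of its speed; a pose out of reach is approached as far as the arm can. A call with a number of a shift or a turn outside -1 to 1 is refused whole. A call with a gripper value outside its range is refused whole. The fingers move at their own pace and stop on an object; FORCE is the grip in N (left out, the last holds). Time passes only in rows, so rows that repeat a pose let the fingers close. It gives the time, the measured TCP pose, the force, the opening and the grip force at its end, in the units of the state.
- robot.read_state(): the state, without advancing time (a new reading comes with each control period).
- optics.capture(name): name is "side" or "top" or "wrist"; returns a dict with "frame" (480x640x3 uint8, red, green, blue), "z_map" (480x640 float32, m along the optical axis (not along the pixel's ray), 0 where there is no reading), "fx", "fy", "cx", "cy" (pixels), "distortion" ([k1, k2, p1, p2, k3] as OpenCV has them; the pictures are not rectified), "position" and "attitude" of the camera in the world. Camera axes: x right, y up, looking along -z (the intrinsics and any distortion apply to the point x, -y, -z); pixel columns grow to the right and rows downward; lengths in m; the calibration is good to about 2 mm. A picture is of the moment at which its call begins.
- robot.finish_job(): hands the job in; it is judged then, once.
The state is a dict: "clock": time; "q": joint angles; "joint_velocities": joint speeds; "joint_torque": joint torques, N m; "eef_pos": TCP position; "tcp_rot": TCP orientation; "ft_force": force on the tool from outside, world axes, zero at the start; "torque": the same for the moment, N m; "finger_gap": finger opening in m; "grasp_force": force on a finger pad.
Only numpy, scipy, OpenCV 4.12 (cv2) and the standard library are available. Lean on these libraries where they do the work, as an engineer would, in place of code of your own. Each camera call takes 0.05 s, during which the arm holds its last target. There are 200 camera calls.

## Working session

There is one attempt and no reset: what is moved stays moved. The work goes in short steps, Python scripts to look and compute and a shell command to move; the robot and the scene stay as the last step left them, time stands still between calls to the robot, and variables do not carry over. Pictures are saved under pics/ and viewed, at most 10 in all, crops included, and the job is handed in when it is done.

```bash
mkdir -p pics
cat > h.py <<'E'
import numpy as np, cv2
from scipy.spatial.transform import Rotation as R
from workcell import robot, optics
def cap(n):
    c=optics.capture(n); a=np.array(c["attitude"])
    c["R"]=a if a.shape==(3,3) else (R.from_euler('xyz',a,degrees=True).as_matrix())
    c["p"]=np.array(c["position"]); c["K"]=np.array([[c["fx"],0,c["cx"]],[0,c["fy"],c["cy"]],[0,0,1.]])
    c["d"]=np.array(c["distortion"],float); return c
def rays(c,uv):
    u=cv2.undistortPoints(np.array(uv,float).reshape(-1,1,2),c["K"],c["d"]).reshape(-1,2)
    return np.c_[u[:,0],-u[:,1],-np.ones(len(u))]@c["R"].T
def plane(c,uv,z):
    r=rays(c,uv); return c["p"]+r*((z-c["p"][2])/r[:,2])[:,None]
def cloud(c):
    v,u=np.mgrid[0:480,0:640]; uv=np.c_[u.ravel(),v.ravel()]
    return (c["p"]+rays(c,uv)*c["z_map"].reshape(-1,1)).reshape(480,640,3)
def save(c,n): cv2.imwrite(f"pics/{n}.png",c["frame"][:,:,::-1])
E
python3 - <<'E'
from h import *
for n in("top","side"):
    c=cap(n); save(c,n+"0"); print(n,c["attitude"],c["p"],c["fx"],c["d"],(c["z_map"]>0).mean())
    np.save(f"cl_{n}.npy",cloud(c)); np.save(f"im_{n}.npy",c["frame"])
s=robot.read_state(); print(s)
E
```

```text
top [  3.11736237  -0.21831388 -89.54688799] [ 0.47687645 -0.05686832  1.72526758] 580.0043600669173 [0.06388051 0.         0.         0.         0.        ] 0.99623046875
side [  52.94323792    0.25815614 -173.92688522] [0.43198694 0.98439205 0.88261086] 555.5745557207107 [-0.07499245  0.          0.          0.          0.        ] 0.9958138020833334
{'clock': 0.1, 'q': array([65.73495245, 40.50793871, -1.58324124, 85.08069646,  1.26080742,
       54.48177846, -4.32458557]), 'joint_velocities': array([ 2.47307477e-02, -3.49041141e-02, -3.53675621e-02, -3.05516838e-05,
       -7.55874039e-03, -5.80784272e-02, -2.35203464e-02]), 'joint_torque': array([-2.45768233e-04, -8.84287906e+01,  1.23558808e+00, -2.36454892e+01,
        1.69184472e-02,  4.98331341e-03, -2.90353648e-05]), 'eef_pos': array([ 0.21416613, -0.53338549,  0.23090254]), 'tcp_rot': array([-1.79946930e+02,  1.18481128e-03,  2.18778658e+01]), 'ft_force': array([-0.09069435,  0.04601624,  0.82215973]), 'torque': array([-0.03259603, -0.00476016, -0.01379786]), 'grasp_force': 0.0, 'finger_gap': 0.0853264968930424}
```

View pics/top0.png

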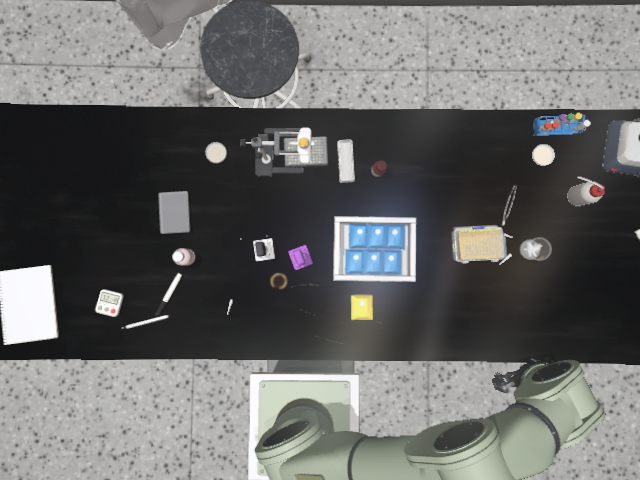

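View pics/side0.png

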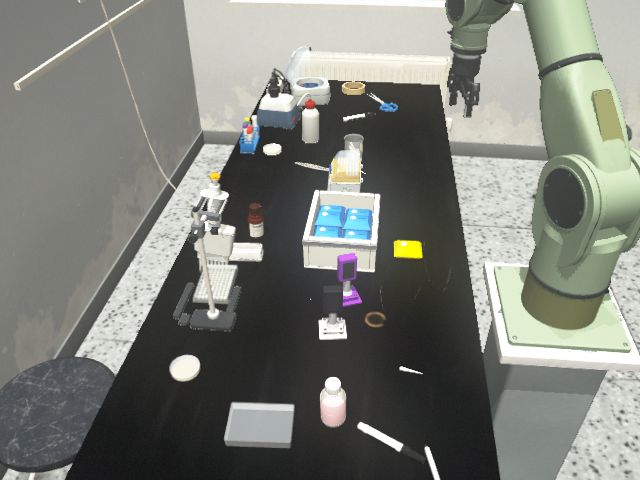

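The top view shows the tray at about (375,249), the tamper (silver sole, black handle) at (263,248), the purple look-alike at (300,257), the pink bottle at (183,257), the amber bottle at (379,168) and the tip box at (479,244). In the side view the tamper is at (332,315), with the purple one just behind it at (347,280).

Run:
```python
from h import *
P=np.load("cl_top.npy"); im=np.load("im_top.npy")
c=cv2.resize(im[225:275,235:325],None,fx=8,fy=8,interpolation=cv2.INTER_NEAREST)[:,:,::-1]
S=np.load("im_side.npy")[245:345,295:385]; S=cv2.resize(S,(400,400),interpolation=cv2.INTER_NEAREST)[:,:,::-1]
T=cv2.resize(im[215:285,330:420],(514,400),interpolation=cv2.INTER_CUBIC)[:,:,::-1]
out=np.zeros((800-200,800,3),np.uint8); out[:200*1+200,:720]=c; 
cv2.imwrite("pics/c1.png",out[:400]); 
cv2.imwrite("pics/c2.png",np.hstack([S[:,:280],T]))
# tray rim & tamper from cloud
def rect(m): 
    q=P[m][:,:2].astype(np.float32); return cv2.minAreaRect(q)
sub=np.zeros(im.shape[:2],bool); sub[205:295,325:425]=1
m=sub&(abs(P[...,2]-.092)<.012); print("tray",rect(m),np.median(P[m][:,2]))
hsv=cv2.cvtColor(im,cv2.COLOR_RGB2HSV)
b=sub&(hsv[...,0]>95)&(hsv[...,0]<115)&(hsv[...,1]>120)
n,l,st,ce=cv2.connectedComponentsWithStats(b.astype(np.uint8))
for i in range(1,n):
    if st[i,4]>50: print("brick",st[i],ce[i],np.median(P[l==i],0))
t=np.zeros(im.shape[:2],bool); t[230:270,245:282]=1
for lo,hi in((.006,.04),(.05,.11),(.11,.14)):
    k=t&(P[...,2]>lo)&(P[...,2]<hi); print(lo,k.sum(), rect(k) if k.sum()>3 else 0,np.median(P[k],0) if k.any() else 0)
t[:]=0;t[240:275,284:318]=1
for lo,hi in((.006,.04),(.05,.11),(.11,.15)):
    k=t&(P[...,2]>lo)&(P[...,2]<hi); print("pur",lo,k.sum(), rect(k) if k.sum()>3 else 0)
for nm,(x,y) in dict(pink=(183,257),amber=(379,168),tip=(479,244)).items(): print(nm,P[y,x])
```

```text
tray ((0.5124987363815308, -0.19750875234603882), (0.18408514559268951, 0.23552089929580688), 0.3386646509170532) 0.09009838638651546
brick [350 224  54  24 704] [375.71448864 233.90340909] [ 0.55632382 -0.18861715  0.0724527 ]
brick [346 250  15  23 141] [349.60992908 257.5248227 ] [ 0.49045355 -0.12576353  0.06812569]
brick [362 250   8  14  72] [364.98611111 255.51388889] [ 0.49362713 -0.17090859  0.07737061]
brick [394 251   7  23  96] [397.52083333 262.52083333] [ 0.47171342 -0.26518883  0.06771309]
0.006 321 ((0.5083940625190735, 0.12575571238994598), (0.11532812565565109, 0.10655893385410309), 0.39950403571128845) [0.50638079 0.11551719 0.00968961]
0.05 22 ((0.5080016851425171, 0.11509905755519867), (0.03914295881986618, 0.0038228861521929502), 4.781641006469727) [0.50386809 0.11466946 0.0937182 ]
0.11 121 ((0.5073838233947754, 0.12496291846036911), (0.04084831476211548, 0.022604994475841522), 12.119162559509277) [0.5073349  0.12440916 0.12510283]
pur 0.006 295 ((0.4870225191116333, 0.014984950423240662), (0.10044681280851364, 0.09783143550157547), 0.4450087249279022)
pur 0.05 9 ((0.48452866077423096, 0.0072906119748950005), (0.013196604326367378, 0.04201174154877663), 86.43347930908203)
pur 0.11 128 ((0.4869852066040039, 0.017492128536105156), (0.0437031164765358, 0.022738007828593254), 19.12610626220703)
pink [0.48407423 0.33807546 0.09940934]
amber [ 0.73998845 -0.2084068   0.09314181]
tip [ 0.52727359 -0.49044238  0.0882837 ]
```

View pics/c1.png

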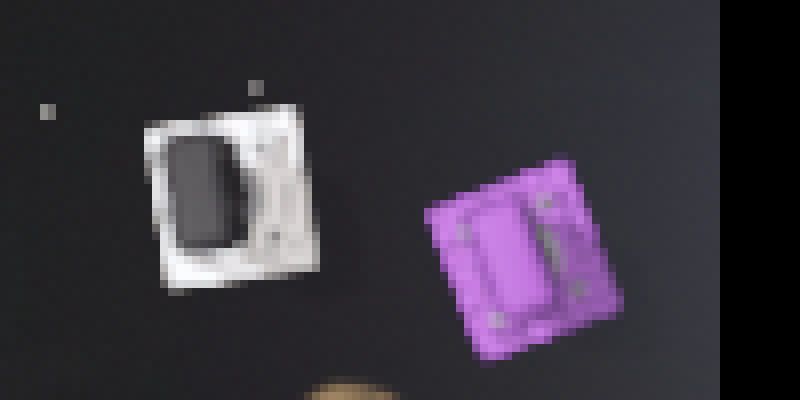

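View pics/c2.png

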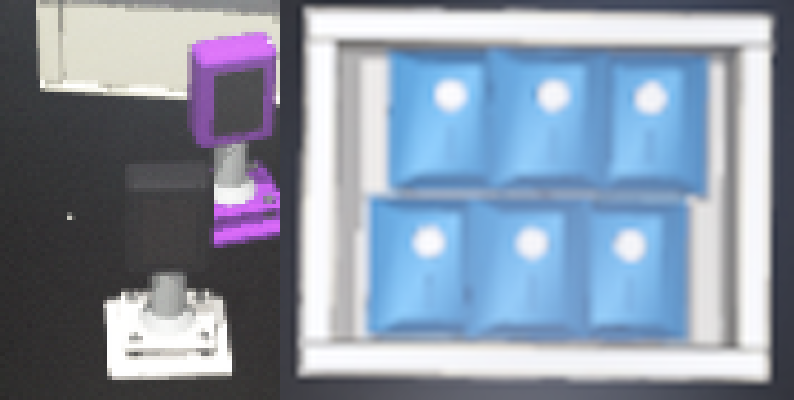

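The crops show the tamper's handle along its sole's long side, rotated about 8°. The bricks stand in two rows with both mids raised and shifted slightly off centre. Next I'll refine the tamper yaw and the mid-brick centres and start moving.

```bash
python3 - <<'E'
from h import *
im=np.load("im_top.npy"); c=cap("top"); P=np.load("cl_top.npy")
t=np.zeros(im.shape[:2],bool); t[230:270,245:282]=1
m=(t&(im.min(2)>110)&(P[...,2]<.05)).astype(np.uint8)
n,l,st,ce=cv2.connectedComponentsWithStats(m); i=1+st[1:,4].argmax()
ct=np.argwhere(l==i)[:,::-1]; print("sole",cv2.minAreaRect(plane(c,ct,.012)[:,:2].astype(np.float32)),np.median(P[l==i],0))
ct=np.argwhere(t&(P[...,2]>.118))[:,::-1]; print("handle",cv2.minAreaRect(plane(c,ct,.125)[:,:2].astype(np.float32)))
# white spots on bricks
g=np.zeros_like(m); g[220:280,342:408]=1
w=(g&(im.min(2)>190)&(P[...,2]<.087)&(P[...,2]>.05)).astype(np.uint8)
n,l,st,ce=cv2.connectedComponentsWithStats(w)
for i in range(1,n):
    if 3<st[i,4]<40: print(st[i],ce[i],P[l==i].mean(0))
for r in (232,258): 
    print(r,[(u,round(float(P[r,u,1]),3),round(float(P[r,u,2])*1000)) for u in range(342,408,2)])
E
python3 -m crank '[[[0,0,0,0.985,-0.575,0,0.2],[0,0,0,0.985,-0.575,0,0.2],[0,0,0,0.985,-0.575,0,0.2],[0,0,0,0.985,-0.575,0,0.2],[0,0,0,0.985,-0.575,0,0.2],[0,0,0,0.985,-0.575,0,0.2]]]'
```

```text
sole ((0.5086658000946045, 0.12405096739530563), (0.06180953606963158, 0.05741776525974274), 8.878129959106445) [0.50824932 0.11321204 0.00945484]
handle ((0.5183245539665222, 0.1171608716249466), (0.05854612961411476, 0.042164284735918045), 11.373517036437988)
[375 221  33   2  36] [391.75       221.91666667] [ 0.58835753 -0.24665155  0.07708873]
[348 226   1  22  22] [348.  236.5] [ 0.54660409 -0.12321593  0.05821942]
[357 229   6   5  25] [359.4  231.04] [ 0.56185439 -0.1550942   0.07228001]
[375 229   6   6  19] [377.21052632 231.05263158] [ 0.56161897 -0.20482856  0.08408083]
[392 229   6   6  25] [394.36 231.76] [ 0.56056934 -0.25467643  0.0731146 ]
[353 255   6   5  24] [355.70833333 257.        ] [ 0.48777679 -0.1448928   0.07301603]
[372 255   5   5  11] [374.         257.18181818] [ 0.48761644 -0.19591998  0.08478503]
[389 255   5   6  26] [391.  257.5] [ 0.4872096  -0.24536776  0.07179637]
[342 275  11   2  12] [347.33333333 275.08333333] [ 0.43608792 -0.12174301  0.06384106]
[403 276   5   1   5] [405. 276.] [ 0.43525568 -0.28430826  0.07771325]
232 [(342, -0.106, 45), (3
[... 668 characters left out ...]
8, -0.123, 67), (350, -0.129, 73), (352, -0.134, 75), (354, -0.14, 73), (356, -0.146, 69), (358, -0.151, 75), (360, -0.157, 74), (362, -0.163, 67), (364, -0.168, 81), (366, -0.174, 77), (368, -0.179, 82), (370, -0.185, 83), (372, -0.19, 93), (374, -0.196, 89), (376, -0.2, 98), (378, -0.207, 84), (380, -0.213, 81), (382, -0.219, 82), (384, -0.225, 75), (386, -0.231, 76), (388, -0.237, 72), (390, -0.243, 70), (392, -0.248, 72), (394, -0.254, 69), (396, -0.26, 69), (398, -0.266, 66), (400, -0.272, 64), (402, -0.28, 50), (404, -0.287, 38), (406, -0.292, 43)]
clock: 0.75
eef_pos: [0.3568, -0.3503, 0.2313]
tcp_rot: [-179.9, -0.1, 22.2]
ft_force: [0.2, -0.6, 0.7]
finger_gap: 0.0685
grasp_force: 0.0
```

```bash
python3 -m crank '[[[0,0,0,0.793,-0.96,0,0.2],[0,0,0,0.793,-0.96,0,0.2],[0,0,0,0.793,-0.96,0,0.2],[0,0,0,0.793,-0.96,0,0.2],[0,0,0,0.793,-0.96,0,0.2],[0,0,0,0.793,-0.96,0,0.2]]]'
python3 -m crank '[[[0,0,0.073,0.793,-0.96,0,0.2],[0,0,0.073,0.793,-0.96,0,0.2],[0,0,0.073,0.793,-0.96,0,0.2],[0,0,0.073,0.793,-0.96,0,0.2],[0,0,0.073,0.793,-0.96,0,0.2],[0,0,0.073,0.793,-0.96,0,0.2],[0,0,0.073,0.793,-0.96,0,0.2],[0,0,0.073,0.793,-0.96,0,0.2]]]'
python3 - <<'E'
from h import *
c=cap("wrist"); save(c,"w0"); P=cloud(c); im=c["frame"]
h=P[...,2]
m=(h>.117)&(h<.135)&(np.hypot(P[...,0]-.508,P[...,1]-.1245)<.035)
print(m.sum(), cv2.minAreaRect(P[m][:,:2].astype(np.float32)) if m.any() else 0, np.median(P[m][:,2]))
m=(h>.003)&(h<.03)&(np.hypot(P[...,0]-.508,P[...,1]-.1245)<.05)
print(m.sum(), cv2.minAreaRect(P[m][:,:2].astype(np.float32)) if m.any() else 0)
s=robot.read_state(); print(s["eef_pos"],s["tcp_rot"],s["ft_force"])
E
```

```text
clock: 1.35
eef_pos: [0.4314, -0.1107, 0.2312]
tcp_rot: [-179.9, -0.1, 22.4]
ft_force: [-0.3, -2.8, -0.5]
finger_gap: 0.0683
grasp_force: 0.0
clock: 2.15
eef_pos: [0.5055, 0.1193, 0.2313]
tcp_rot: [180.0, 0.0, 8.6]
ft_force: [-1.1, -0.4, 0.1]
finger_gap: 0.0681
grasp_force: 0.0
1657 ((0.513276219367981, 0.12459231913089752), (0.041132789105176926, 0.021458446979522705), 9.056010246276855) 0.12441821837659398
1993 ((0.5132262706756592, 0.1242753267288208), (0.059317853301763535, 0.056001145392656326), 8.729317665100098)
[0.50553373 0.11924779 0.23142439] [1.79971825e+02 8.26320788e-03 8.60983765e+00] [ 0.03919268 -0.56632744  0.03351946]
```

View pics/w0.png

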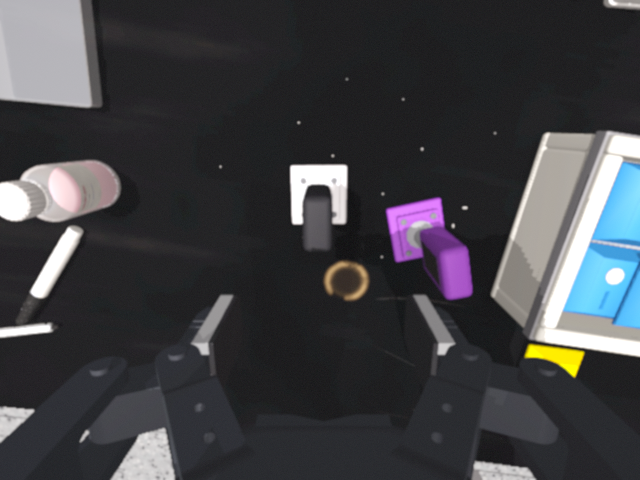

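The wrist view shows the tamper at (320,205) between the open fingers, the purple one well to the right at (435,245), and nothing in the descent path.

```bash
python3 -m crank '[[[0,0,0,0.031,-0.0215,0,0.2],[0,0,0,0.031,-0.0215,0.25,0.2],[0,0,0,0.031,-0.0215,0.5,0.2],[0,0,0,0.031,-0.0215,0.65,0.2],[0,0,0,0.031,-0.0215,0.767,0.2],[0,0,0,0.031,-0.0215,0.767,0.2],[0,0,0,0.031,-0.0215,0.767,0.2]]]'
python3 -m crank '[[[0,0,0,0,0,0,1],[0,0,0,0,0,0,1],[0,0,0,0,0,0,1],[0,0,0,0,0,0,1],[0,0,0,0,0,0,1],[0,0,0,0,0,0,1],[0,0,0,0,0,0,1],[0,0,0,0,0,0,1]]]' 80
python3 -m crank '[[[0,0,0,0,0,0,1],[0,0,0,0,0,0,1]]]' 80
```

```text
clock: 2.9
eef_pos: [0.5114, 0.126, 0.0786]
tcp_rot: [-180.0, -0.0, 8.7]
ft_force: [1.0, -0.2, -0.2]
finger_gap: 0.0684
grasp_force: 0.0
clock: 3.7
eef_pos: [0.5112, 0.1263, 0.0782]
tcp_rot: [-180.0, -0.0, 8.7]
ft_force: [0.6, -0.5, 5.9]
finger_gap: 0.0211
grasp_force: 79.2
clock: 3.9
eef_pos: [0.5113, 0.1263, 0.0782]
tcp_rot: [-180.0, -0.0, 8.7]
ft_force: [0.0, -1.3, 6.3]
finger_gap: 0.0213
grasp_force: 79.2
```

```bash
python3 -m crank '[[[0,0,0,0,0,-0.1,1],[0,0,0,0,0,-0.25,1],[0,0,0,0,0,-0.4,1],[0,0,0,0,0,-0.6,1],[0,0,0,0,0,-0.75,1],[0,0,0,0,0,-0.75,1],[0,0,0,0,0,-0.75,1]]]'
python3 - <<'E'
from h import *
s=robot.read_state(); print(s["eef_pos"],s["ft_force"],s["torque"],s["finger_gap"])
E
python3 -m crank '[[[0,0,0,-0.027,0.1,0,1],[0,0,0,-0.054,0.2,0,1],[0,0,0,-0.08,0.3,0,1],[0,0,0,-0.107,0.4,0,1],[0,0,0,-0.134,0.5,0,1],[0,0,0,-0.16,0.6,0,1],[0,0,0,-0.187,0.7,0,1],[0,0,0,-0.213,0.782,0,1]]]'
python3 -m crank '[[[0,0,0,-0.04,0.15,0,1],[0,0,0.012,-0.08,0.3,0,1],[0,0,0.024,-0.12,0.45,0,1],[0,0,0.0467,-0.16,0.6,0,1],[0,0,0.0467,-0.187,0.7,0,1],[0,0,0.0467,-0.213,0.782,0,1],[0,0,0.0467,-0.213,0.782,0,1],[0,0,0.0467,-0.213,0.782,0,1]]]'
python3 - <<'E'
from h import *
s=robot.read_state(); print(s["eef_pos"],s["tcp_rot"],s["ft_force"],s["finger_gap"])
for n in("side","top"):
    c=cap(n); save(c,n+"1"); im=c["frame"]
A=cv2.imread("pics/side1.png")[100:300,240:440]; B=cv2.imread("pics/top1.png")[200:300,320:420]
cv2.imwrite("pics/st1.png",np.hstack([cv2.resize(A,(400,400)),cv2.resize(B,(400,400))]))
E
```

```text
clock: 4.6
eef_pos: [0.5108, 0.1264, 0.2277]
tcp_rot: [-180.0, 0.0, 8.8]
ft_force: [0.5, 0.6, -3.7]
finger_gap: 0.0209
grasp_force: 79.6
[0.51076548 0.12637494 0.22773774] [ 0.52494056  0.57406409 -3.74608287] [0.01713943 0.04632709 0.01284974] 0.020911340879029443
clock: 5.4
eef_pos: [0.4919, -0.0359, 0.2266]
tcp_rot: [-180.0, 0.1, 8.7]
ft_force: [0.2, -0.7, -2.9]
finger_gap: 0.021
grasp_force: 79.2
clock: 6.2
eef_pos: [0.4739, -0.1955, 0.2268]
tcp_rot: [-179.9, 0.1, 0.3]
ft_force: [0.0, 1.0, -3.5]
finger_gap: 0.0213
grasp_force: 79.5
[ 0.47387559 -0.19546434  0.22680725] [-1.79939360e+02  1.01912900e-01  3.11069492e-01] [ 0.01027834  1.03115175 -3.4916215 ] 0.021346422913834134
```

View pics/st1.png

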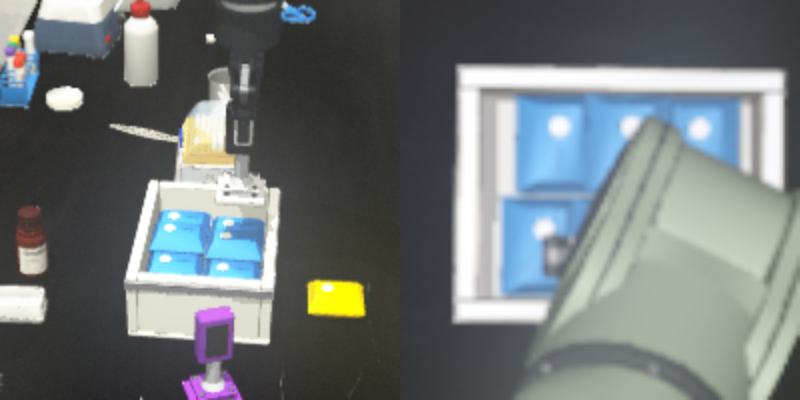

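The tamper hangs upright above the near mid brick, with the sole at about (240,185) in the left crop and clear of the rim. Next I'll descend to first contact.

```bash
cat > chk.py <<'E'
import sys
from workcell import robot
f=robot.read_state()["ft_force"][2]+3.5
sys.exit(0 if f<float(sys.argv[1]) else 1)
E
python3 -m crank '[[[0,0,0,0.005,0,0.1,1],[0,0,0,0.005,0,0.2,1],[0,0,0,0.005,0,0.25,1],[0,0,0,0.005,0,0.275,1],[0,0,0,0.005,0,0.285,1],[0,0,0,0.005,0,0.285,1]]]' | grep -E "pos|ft_f"
for i in 1 2 3 4 5 6; do :; done
python3 chk.py 2 && python3 -m crank '[[[0,0,0,0,0,0.005,1],[0,0,0,0,0,0.01,1],[0,0,0,0,0,0.01,1]]]' | grep -E "pos|ft_f"
python3 chk.py 2 && python3 -m crank '[[[0,0,0,0,0,0.005,1],[0,0,0,0,0,0.01,1],[0,0,0,0,0,0.01,1]]]' | grep -E "pos|ft_f"
python3 chk.py 2 && python3 -m crank '[[[0,0,0,0,0,0.005,1],[0,0,0,0,0,0.01,1],[0,0,0,0,0,0.01,1]]]' | grep -E "pos|ft_f"
python3 chk.py 2 && python3 -m crank '[[[0,0,0,0,0,0.005,1],[0,0,0,0,0,0.01,1],[0,0,0,0,0,0.01,1]]]' | grep -E "pos|ft_f"
python3 chk.py 2 && python3 -m crank '[[[0,0,0,0,0,0.005,1],[0,0,0,0,0,0.01,1],[0,0,0,0,0,0.01,1]]]' | grep -E "pos|ft_f"
```

```text
eef_pos: [0.4754, -0.1958, 0.1712]
ft_force: [-0.2, 0.4, -1.9]
eef_pos: [0.4753, -0.1958, 0.169]
ft_force: [-1.3, 0.5, -3.0]
eef_pos: [0.4752, -0.1958, 0.1668]
ft_force: [-0.4, -0.0, -1.9]
eef_pos: [0.4752, -0.1958, 0.1648]
ft_force: [-0.6, 0.4, -3.0]
eef_pos: [0.4753, -0.1958, 0.1628]
ft_force: [0.3, -0.1, -2.5]
eef_pos: [0.4752, -0.1958, 0.1608]
ft_force: [-0.1, 0.8, -2.8]
```

```bash
g='pos|ft_f'
python3 chk.py 12 && python3 -m crank '[[[0,0,0,0,0,0.005,1],[0,0,0,0,0,0.01,1],[0,0,0,0,0,0.01,1]]]' | grep -E "$g"
python3 chk.py 12 && python3 -m crank '[[[0,0,0,0,0,0.005,1],[0,0,0,0,0,0.01,1],[0,0,0,0,0,0.01,1]]]' | grep -E "$g"
python3 chk.py 12 && python3 -m crank '[[[0,0,0,0,0,0.005,1],[0,0,0,0,0,0.01,1],[0,0,0,0,0,0.01,1]]]' | grep -E "$g"
python3 chk.py 12 && python3 -m crank '[[[0,0,0,0,0,0.005,1],[0,0,0,0,0,0.01,1],[0,0,0,0,0,0.01,1]]]' | grep -E "$g"
python3 chk.py 12 && python3 -m crank '[[[0,0,0,0,0,0.005,1],[0,0,0,0,0,0.01,1],[0,0,0,0,0,0.01,1]]]' | grep -E "$g"
```

```text
eef_pos: [0.4752, -0.1958, 0.1587]
ft_force: [0.2, 0.2, -2.5]
eef_pos: [0.4752, -0.1958, 0.1567]
ft_force: [0.6, 0.3, -2.4]
eef_pos: [0.4752, -0.1958, 0.1547]
ft_force: [0.3, -0.4, -2.7]
eef_pos: [0.4752, -0.1958, 0.1527]
ft_force: [-0.1, -0.8, -2.2]
eef_pos: [0.4752, -0.1958, 0.1507]
ft_force: [0.4, 0.8, -2.8]
```

Run:
```python
from h import *
c=cap("side"); save(c,"side2")
A=cv2.imread("pics/side2.png")[170:280,290:400]
cv2.imwrite("pics/s2.png",cv2.resize(A,(600,600),interpolation=cv2.INTER_CUBIC))
P=cloud(c); im=c["frame"]; hsv=cv2.cvtColor(im,cv2.COLOR_RGB2HSV)
```

```text
(no output)
```

View pics/s2.png

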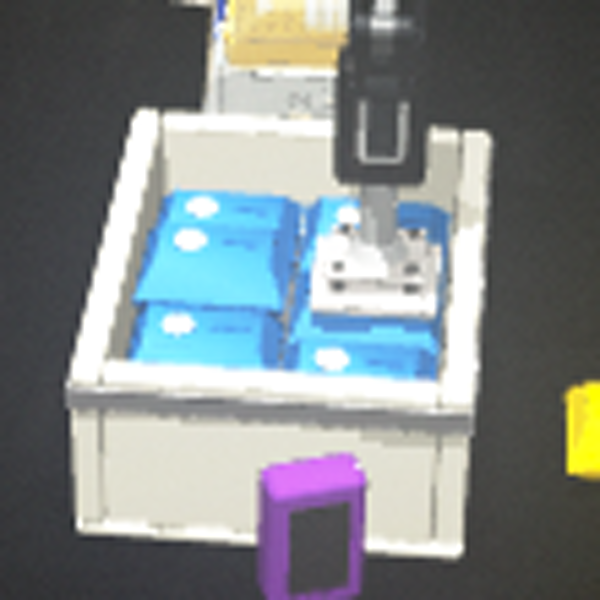

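The crop shows the sole sitting on the near mid brick at about (375,300), while the far mid still stands high at (215,250). I'll keep pressing.

```bash
g='pos|ft_f'
python3 chk.py 12 && python3 -m crank '[[[0,0,0,0,0,0.005,1],[0,0,0,0,0,0.01,1],[0,0,0,0,0,0.01,1]]]' | grep -E "$g"
python3 chk.py 12 && python3 -m crank '[[[0,0,0,0,0,0.005,1],[0,0,0,0,0,0.01,1],[0,0,0,0,0,0.01,1]]]' | grep -E "$g"
python3 chk.py 12 && python3 -m crank '[[[0,0,0,0,0,0.005,1],[0,0,0,0,0,0.01,1],[0,0,0,0,0,0.01,1]]]' | grep -E "$g"
python3 chk.py 12 && python3 -m crank '[[[0,0,0,0,0,0.005,1],[0,0,0,0,0,0.01,1],[0,0,0,0,0,0.01,1]]]' | grep -E "$g"
python3 chk.py 12 && python3 -m crank '[[[0,0,0,0,0,0.005,1],[0,0,0,0,0,0.01,1],[0,0,0,0,0,0.01,1]]]' | grep -E "$g"
```

```text
eef_pos: [0.4753, -0.1959, 0.1489]
ft_force: [0.2, -0.4, 0.4]
eef_pos: [0.4753, -0.1959, 0.1468]
ft_force: [-0.2, 1.0, 0.8]
eef_pos: [0.4753, -0.1959, 0.1447]
ft_force: [0.3, -0.8, -0.5]
eef_pos: [0.4752, -0.1959, 0.1428]
ft_force: [0.3, 1.2, -0.2]
eef_pos: [0.4753, -0.1958, 0.1407]
ft_force: [1.0, -0.5, -0.1]
```

```bash
g='pos|ft_f'
python3 chk.py 10 && python3 -m crank '[[[0,0,0,0,0,0.0075,1],[0,0,0,0,0,0.0075,1]]]' | grep -E "$g"
python3 chk.py 10 && python3 -m crank '[[[0,0,0,0,0,0.0075,1],[0,0,0,0,0,0.0075,1]]]' | grep -E "$g"
python3 chk.py 10 && python3 -m crank '[[[0,0,0,0,0,0.0075,1],[0,0,0,0,0,0.0075,1]]]' | grep -E "$g"
python3 chk.py 10 && python3 -m crank '[[[0,0,0,0,0,0.0075,1],[0,0,0,0,0,0.0075,1]]]' | grep -E "$g"
python3 chk.py 10 && python3 -m crank '[[[0,0,0,0,0,0.0075,1],[0,0,0,0,0,0.0075,1]]]' | grep -E "$g"
python3 chk.py 10 && python3 -m crank '[[[0,0,0,0,0,0.0075,1],[0,0,0,0,0,0.0075,1]]]' | grep -E "$g"
python3 chk.py 10 && python3 -m crank '[[[0,0,0,0,0,0.0075,1],[0,0,0,0,0,0.0075,1]]]' | grep -E "$g"
python3 chk.py 10 && python3 -m crank '[[[0,0,0,0,0,0.0075,1],[0,0,0,0,0,0.0075,1]]]' | grep -E "$g"
```

```text
eef_pos: [0.4752, -0.1958, 0.1392]
ft_force: [0.9, -0.8, -0.1]
eef_pos: [0.4753, -0.1958, 0.1377]
ft_force: [0.2, 0.3, -0.4]
eef_pos: [0.4754, -0.1959, 0.1367]
ft_force: [-1.7, 1.1, 13.6]
```

```bash
g='pos|ft_f'
python3 -m crank '[[[0,0,0,0,0,0.0025,1],[0,0,0,0,0,0.0025,1],[0,0,0,0,0,0.0025,1]]]' | grep -E "$g"
python3 chk.py 21 && python3 -m crank '[[[0,0,0,0,0,0.0015,1],[0,0,0,0,0,0.0015,1],[0,0,0,0,0,0.0015,1]]]' | grep -E "$g"
```

```text
eef_pos: [0.4754, -0.1959, 0.1364]
ft_force: [-2.9, -0.2, 16.0]
eef_pos: [0.4754, -0.1959, 0.1362]
ft_force: [-2.2, 1.1, 18.3]
```

The bed holds firm at about 21 N, so it is on the stop. Now the far mid brick.

```bash
g='pos|ft_f'
python3 -m crank '[[[0,0,0,0,0,-0.02,1],[0,0,0,0,0,-0.1,1],[0,0,0,0,0,-0.2,1],[0,0,0,0.1,0.012,-0.2,1],[0,0,0,0.2,0.025,-0.2,1],[0,0,0,0.3,0.035,-0.2,1],[0,0,0,0.37,0.046,-0.2,1],[0,0,0,0.37,0.046,-0.2,1]]]' | grep -E "$g"
python3 -m crank '[[[0,0,0,0,0,0.04,1],[0,0,0,0,0,0.08,1],[0,0,0,0,0,0.105,1],[0,0,0,0,0,0.11,1],[0,0,0,0,0,0.11,1]]]' | grep -E "$g"
python3 chk.py 15 && python3 -m crank '[[[0,0,0,0,0,0.005,1],[0,0,0,0,0,0.01,1],[0,0,0,0,0,0.01,1]]]' | grep -E "$g"
python3 chk.py 15 && python3 -m crank '[[[0,0,0,0,0,0.005,1],[0,0,0,0,0,0.01,1],[0,0,0,0,0,0.01,1]]]' | grep -E "$g"
python3 chk.py 15 && python3 -m crank '[[[0,0,0,0,0,0.005,1],[0,0,0,0,0,0.01,1],[0,0,0,0,0,0.01,1]]]' | grep -E "$g"
python3 chk.py 15 && python3 -m crank '[[[0,0,0,0,0,0.005,1],[0,0,0,0,0,0.01,1],[0,0,0,0,0,0.01,1]]]' | grep -E "$g"
python3 chk.py 15 && python3 -m crank '[[[0,0,0,0,0,0.005,1],[0,0,0,0,0,0.01,1],[0,0,0,0,0,0.01,1]]]' | grep -E "$g"
```

```text
eef_pos: [0.5502, -0.2043, 0.1748]
ft_force: [-0.3, 0.5, -2.9]
eef_pos: [0.5491, -0.2047, 0.1535]
ft_force: [0.0, -0.3, -3.5]
eef_pos: [0.5493, -0.2046, 0.1516]
ft_force: [-0.2, 0.5, -3.1]
eef_pos: [0.5493, -0.2046, 0.1495]
ft_force: [0.7, 0.1, -3.0]
eef_pos: [0.5493, -0.2046, 0.1474]
ft_force: [-0.0, 0.1, -2.8]
eef_pos: [0.5493, -0.2046, 0.1454]
ft_force: [-0.1, 0.6, -3.3]
eef_pos: [0.5493, -0.2046, 0.1434]
ft_force: [-0.6, 0.4, -2.1]
```

```bash
g='pos|ft_f'
python3 chk.py 12 && python3 -m crank '[[[0,0,0,0,0,0.005,1],[0,0,0,0,0,0.01,1],[0,0,0,0,0,0.01,1]]]' | grep -E "$g"
python3 chk.py 12 && python3 -m crank '[[[0,0,0,0,0,0.0075,1],[0,0,0,0,0,0.0075,1],[0,0,0,0,0,0.0075,1]]]' | grep -E "$g"
python3 chk.py 12 && python3 -m crank '[[[0,0,0,0,0,0.0075,1],[0,0,0,0,0,0.0075,1],[0,0,0,0,0,0.0075,1]]]' | grep -E "$g"
python3 chk.py 12 && python3 -m crank '[[[0,0,0,0,0,0.0075,1],[0,0,0,0,0,0.0075,1],[0,0,0,0,0,0.0075,1]]]' | grep -E "$g"
python3 chk.py 12 && python3 -m crank '[[[0,0,0,0,0,0.0075,1],[0,0,0,0,0,0.0075,1],[0,0,0,0,0,0.0075,1]]]' | grep -E "$g"
```

```text
eef_pos: [0.5492, -0.2046, 0.1414]
ft_force: [0.3, -0.2, -2.7]
eef_pos: [0.5493, -0.2046, 0.14]
ft_force: [-0.3, 0.7, -2.7]
eef_pos: [0.5493, -0.2046, 0.1386]
ft_force: [-0.2, -0.2, -3.0]
eef_pos: [0.5495, -0.2047, 0.1375]
ft_force: [-2.3, 0.3, 5.2]
eef_pos: [0.5496, -0.2048, 0.1366]
ft_force: [-3.3, 0.5, 15.1]
```

```bash
g='pos|ft_f|clock'
python3 -m crank '[[[0,0,0,0,0,0.0025,1],[0,0,0,0,0,0.0025,1],[0,0,0,0,0,0.0025,1],[0,0,0,0,0,0.0025,1],[0,0,0,0,0,0.0025,1]]]' | grep -E "$g"
python3 -m crank '[[[0,0,0,0,0,0,1],[0,0,0,0,0,0,1],[0,0,0,0,0,0,1]]]' | grep -E "$g"
python3 -m crank '[[[0,0,0,0,0,-0.02,1],[0,0,0,0,0,-0.1,1],[0,0,0,0,0,-0.3,1],[0,0,0,0,0,-0.46,1],[0,0,0,0,0,-0.46,1],[0,0,0,0,0,-0.46,1]]]' | grep -E "$g"
python3 - <<'E'
from h import *
c=cap("side"); save(c,"side3")
A=cv2.imread("pics/side3.png")[170:280,290:400]
cv2.imwrite("pics/s3.png",cv2.resize(A,(600,600),interpolation=cv2.INTER_CUBIC))
P=cloud(c); im=c["frame"]
w=np.zeros((480,640),np.uint8); w[195:255,305:385]=1
w=(w&(im.min(2)>185)&(P[...,2]<.075)).astype(np.uint8)
n,l,st,ce=cv2.connectedComponentsWithStats(w)
for i in range(1,n):
    if 4<st[i,4]<60: print(st[i],P[l==i].mean(0).round(4))
E
```

```text
clock: 17.45
eef_pos: [0.5496, -0.2048, 0.1362]
ft_force: [-3.6, 1.0, 19.4]
clock: 17.75
eef_pos: [0.5497, -0.2048, 0.1362]
ft_force: [-3.2, 1.3, 19.0]
clock: 18.35
eef_pos: [0.5493, -0.2045, 0.2269]
ft_force: [0.6, -0.2, -4.0]
[325 208   5   3  14] [ 0.5643 -0.2647  0.0602]
[351 212   6   3  16] [ 0.4915 -0.253   0.0601]
[322 221   5   3  14] [ 0.5658 -0.203   0.0603]
[350 224   5   4  17] [ 0.492  -0.1936  0.0603]
[319 234   6   3  17] [ 0.5656 -0.1433  0.061 ]
[348 238   5   1   5] [ 0.4937 -0.14    0.0595]
[305 247   3   8  24] [ 0.5973 -0.0823  0.056 ]
[371 252   5   3  14] [ 0.4343 -0.0801  0.0624]
```

View pics/s3.png

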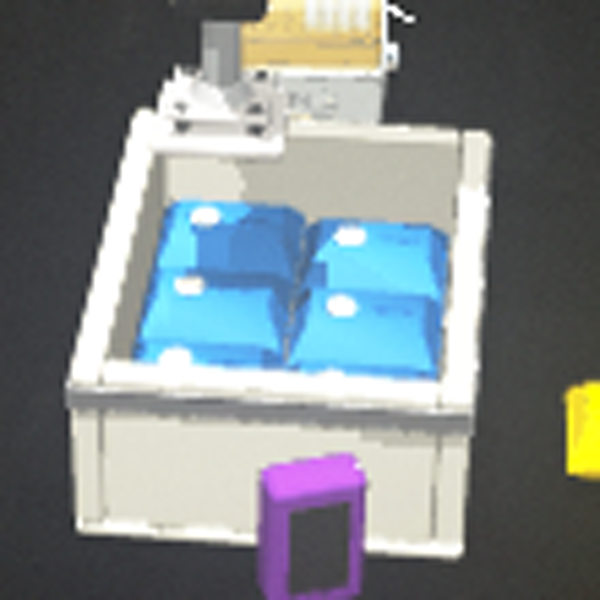

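All six brick spots read z ≈ 0.060, so the bed is level. The bricks show at (200,215), (190,285) and (175,355) in the far row and (350,235), (340,305) and (335,375) in the near row. Next I'll return the tamper to its free spot.

```bash
g='pos|ft_f|clock|rot'
python3 -m crank '[[[0,0,0,-0.01,-0.09,-0.03,1],[0,0,0,-0.024,-0.21,-0.05,1],[0,0,0,-0.036,-0.32,-0.05,1],[0,0,0,-0.048,-0.43,-0.05,1],[0,0,0,-0.06,-0.54,-0.05,1],[0,0,0,-0.072,-0.65,-0.05,1],[0,0,0,-0.084,-0.75,-0.05,1],[0,0,0,-0.095,-0.835,-0.05,1]]]' | grep -E "$g"
python3 -m crank '[[[0,0,0,-0.012,-0.12,0,1],[0,0,0,-0.024,-0.24,0,1],[0,0,0,-0.036,-0.36,0,1],[0,0,0,-0.048,-0.48,0,1],[0,0,0,-0.06,-0.6,0,1],[0,0,0,-0.075,-0.72,0,1],[0,0,0,-0.095,-0.835,0,1],[0,0,0,-0.095,-0.835,0,1]]]' | grep -E "$g"
python3 -m crank '[[[0,0,0,0,0,0.15,1],[0,0,0,0,0,0.3,1],[0,0,0,0,0,0.45,1],[0,0,0,0,0,0.6,1],[0,0,0,0,0,0.7,1],[0,0,0,0,0,0.75,1],[0,0,0,0,0,0.75,1],[0,0,0,0,0,0.75,1]]]' | grep -E "$g"
```

```text
clock: 19.2
eef_pos: [0.5287, -0.0365, 0.2358]
tcp_rot: [-180.0, 0.1, 0.4]
ft_force: [0.1, -0.3, -2.5]
clock: 20.0
eef_pos: [0.5083, 0.1323, 0.2357]
tcp_rot: [-180.0, 0.1, 0.6]
ft_force: [0.0, -1.4, -2.7]
clock: 20.8
eef_pos: [0.5096, 0.129, 0.0876]
tcp_rot: [-180.0, -0.0, 0.3]
ft_force: [-0.1, 0.4, -1.5]
```

```bash
g='pos|ft_f'
python3 -m crank '[[[0,0,0,0,0,0.02,1],[0,0,0,0,0,0.035,1],[0,0,0,0,0,0.04,1],[0,0,0,0,0,0.04,1]]]' | grep -E "$g"
python3 chk.py 3 && python3 -m crank '[[[0,0,0,0,0,0.0025,1],[0,0,0,0,0,0.0025,1]]]' | grep -E "$g"
python3 chk.py 3 && python3 -m crank '[[[0,0,0,0,0,0.0025,1],[0,0,0,0,0,0.0025,1]]]' | grep -E "$g"
python3 chk.py 3 && python3 -m crank '[[[0,0,0,0,0,0.0025,1],[0,0,0,0,0,0.0025,1]]]' | grep -E "$g"
python3 chk.py 3 && python3 -m crank '[[[0,0,0,0,0,0.0025,1],[0,0,0,0,0,0.0025,1]]]' | grep -E "$g"
```

```text
eef_pos: [0.5094, 0.1292, 0.0791]
ft_force: [0.0, 0.1, -2.1]
eef_pos: [0.5095, 0.1292, 0.0787]
ft_force: [-0.4, -0.0, -2.6]
eef_pos: [0.5095, 0.1291, 0.0784]
ft_force: [-0.9, -1.5, 4.8]
```

In contact with the bench. Now I'll release and retreat straight up.

```bash
g='pos|ft_f|gap|clock'
python3 -m crank '[[[0,0,0,0,0,0,0.7],[0,0,0,0,0,0,0.6],[0,0,0,0,0,0,0.5],[0,0,0,0,0,0,0.3],[0,0,0,0,0,0,0.2],[0,0,0,0,0,0,0.2],[0,0,0,0,0,0,0.2]]]' | grep -E "$g"
python3 -m crank '[[[0,0,0,0,0,-0.1,0.2],[0,0,0,0,0,-0.3,0.2],[0,0,0,0,0,-0.5,0.2],[0,0,0,0,0,-0.75,0.2],[0,0,0,0,0,-0.9,0.2],[0,0,0,0,0,-0.9,0.2],[0,0,0,0,0,-0.9,0.2]]]' | grep -E "$g"
python3 - <<'E'
from h import *
c=cap("side"); save(c,"side4"); cv2.imwrite("pics/s4.png",cv2.imread("pics/side4.png")[150:450,200:440])
c=cap("wrist"); P=cloud(c); h=P[...,2]; r=np.hypot(P[...,0]-.511,P[...,1]-.129)
for lo,hi,d in((.117,.135,.035),(.003,.03,.05)):
    m=(h>lo)&(h<hi)&(r<d); print(m.sum(),cv2.minAreaRect(P[m][:,:2].astype(np.float32)),np.median(P[m][:,2]))
E
```

```text
clock: 22.3
eef_pos: [0.5094, 0.1292, 0.0781]
ft_force: [1.1, 0.7, -0.8]
finger_gap: 0.0684
clock: 23.0
eef_pos: [0.5093, 0.1293, 0.2583]
ft_force: [-0.2, 0.6, -1.1]
finger_gap: 0.0683
1357 ((0.5110716223716736, 0.12807020545005798), (0.021309828385710716, 0.041644249111413956), 89.85717010498047) 0.12440796571368457
1742 ((0.5109511017799377, 0.1282394528388977), (0.06007251888513565, 0.056156180799007416), 0.3709753155708313) 0.00774577530269327
```

View pics/s4.png

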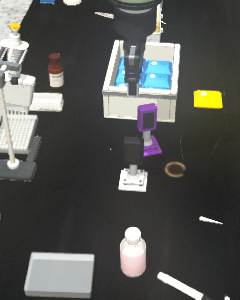

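The tamper stands upright and free at about (132,165), with handle and sole centres within 0.2 mm of each other. The bottles are untouched at (55,70) and (133,255). Handing in.

```bash
python3 -c "from workcell import robot; print(robot.finish_job())"
```

```text
the job is handed in; nothing more can be done
None
```

The job is handed in, with no verdict returned: both lodged bricks were tamped level, the bed held firm at about 22 N, the tamper stands upright and released on the bench about 0.2 m left of the tray, and I saw no contact with the bottles or tip box.

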